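Torque the clamping screw of a sample cell with a click wrench

ROBOT

A 6-joint arm with a two-finger parallel gripper is mounted at the origin on the work surface; the furniture and walls round the work are solid. World frame = base frame: x ahead of the robot, y to its left, z up, the work surface at z = 0. Lengths are in m, angles in degrees, forces in N, time in s.
With the tool pointing down it reaches from about 0.4 to 0.825 m from the base axis. Payload 7 kg.
Tool frame: the origin (TCP) lies midway between the tips of the shut fingers; the grasp point (between the pads) lies r.grip_depth behind it (r.grip_depth is the distance from the TCP to the grasp point, in m); z points along the fingers, y is the line along which they close (so a half turn about z gives the same grasp; the last joint's range is limited). The gripper opens to 88 mm and grips with 3 to 60 N. Pads are 19 mm wide; open, the fingers measure 130 mm over their backs; the gripper's body (78 mm by 193 mm) begins 47 mm behind the grasp point.
Start: joints at [-49.441, 20.546, 0.682, 0, -70.136, -16.507], TCP at [0.275, -0.616, 0.227] pointing down, gripper open.
Joint ranges: [-176.03, 176.03], [-82.01, 121.73], [-58.28, 71.71], [-173.87, 95.51], [-174.79, -0.11], [-173.66, 173.66]. Speed limits (degrees/s): [136.94, 136.94, 172.46, 180, 180, 180].

INTERFACE

Orientations are given as [roll, pitch, yaw] about the fixed x, y, z axes, in that order (R = Rz(yaw) Ry(pitch) Rx(roll)).
In Python, from plant import r, viewer, close_job gives the robot as it stands (r), with the cameras (viewer) and the job as plain functions.
- The arm moves only by the shell command python3 drive.py 'ROWS' [OPENING] [FORCE]. ROWS is a JSON list of rows, 1 to 12 of them, each of 6 numbers: dx, dy, dz in m, then a rotation vector rx, ry, rz in degrees; each row is the pose to reach, as a shift and turn from the pose commanded when the command began, along the tool's axes at that moment; what a row does not reach only later rows make up. A row lasts 1/12 s, in which the tool goes at most 0.0417 m and 7.16 degrees, less where a joint would pass 70% of its speed; a pose out of reach is approached as far as the arm can. OPENING is the finger opening in m, set as the command begins (- or left out keeps the last). The fingers move at their own pace and stop on an object; FORCE is the grip in N (left out, the last holds). Time passes only in rows, so rows that do not move let the fingers close. It prints the time, the measured TCP pose, the force, the opening and the grip force at its end.
- r.get_state(): the state, without advancing time (a new reading comes with each control period).
- viewer.capture(name): name is "side" or "top"; returns a dict with "frame" (420x560x3 uint8, red, green, blue), "z_map" (420x560 float32, m along the optical axis (not along the pixel's ray), 0 where there is no reading), "fx", "fy", "cx", "cy" (pixels), "D" ([k1, k2, p1, p2, k3] as OpenCV has them; the pictures are not rectified), "cam_to_world" (4x4, takes a point from camera to world coordinates). Camera axes: x right, y down, z forward; pixel columns grow to the right and rows downward; lengths in m; the calibration is good to about 2 mm. A picture is of the moment at which its call begins.
- close_job(): hands the job in; it is judged then, once.
The state is a dict: "time_s": time; "joints": joint angles; "qd": joint speeds; "joint_torque": joint torques, N m; "tcp_pos": TCP position; "eef_rot": TCP orientation; "contact_force": force on the tool from outside, world axes, zero at the start; "moment": the same for the moment, N m; "gripper_width": finger opening in m; "gripper_force": force on a finger pad.
Only numpy, scipy, OpenCV 4.12 (cv2) and the standard library are available. Lean on these libraries where they do the work, as an engineer would, in place of code of your own. Each camera call takes 0.05 s, during which the arm holds its last target. There are 200 camera calls.

TASK

Take the click wrench from the grey mat, fit its slotted end fully down over the tongue-shaped head of the sample-cell clamp's screw without forcing it, and tighten the screw clockwise until the wrench clicks and its handle breaks over, then stop at once: do not push the handle on to the end of its break-over. Lift the wrench off without undoing the screw and lay it flat on the mat again, the right way up, leaving the other things on the bench where they are.

Things in the scene. Friction and masses are not known exactly. Their poses are not given: they have to be found in the camera images.
- wrench: Head of the loose click wrench (0.3 kg, 225 mm long). Origin: centre of the slotted socket, on the underside; +x runs towards the handle, z up. Steel block 58x34x16 mm with an oblong hole right through, 42 mm along x, 18 mm along y (1.5 mm chamfer); behind it the break-over housing, 27 mm wide, x = 48 to 88 mm. Centre of mass near x = 70 mm.
- wrench_grip (a point): Gripping place of the wrench: middle of a black bar handle 22 mm wide, 24 mm high with flat sides, 123 mm from the socket centre along x, 12 mm above the underside. The bar spans x = 84 to 190 mm, its underside level with the head's. Grip across its width from above.
- handle (a joint): Handle's angle against the head, about the socket's axis: 0 straight (spring-held), 0.10 rad at its end stop. Head held, it yields to about 8 N clockwise at the gripping place (less if the hand also twists); the push then falls steadily to about 4 N (the click: above 0.015 rad) and climbs steeply at the stop. Above 0.085 is too far (10 mm of hand travel). It springs back. Noise 0.01 rad.
- screw: Screw's upright tongue-shaped head. Origin: centre of its foot, on a 48 mm round collar 58 mm above the bench that carries the seated wrench; tongue 40 mm along x, 16 mm along y, 11 mm high, then a 6 mm taper to 35x11 mm. Clockwise from above tightens. It starts 0.28 to 0.58 rad short of tight (not measurable), turns at 0.16 N m, then comes up hard.
- screw_mark (a point): Middle of one end of the screw's tongue, 20 mm from its axis along its x, 5 mm above its foot; goes round with the screw. The socket has about 0.05 rad of play on the tongue. The wrench goes on two ways: take the one with the handle to the left and towards the robot (1.7 to 2.6 rad from world +x); the other way there is no room.
- clamp: The sample-cell clamp, fixed to the bench: a metal block 116x100 mm at its foot, 52 mm high at its pressure plate (90x76 mm), two brass ports on its front (-x) face, the screw in the middle of the top. Origin: centre of its underside.
- tool_mat: Thin grey mat 250x110 mm, 3 mm thick, fixed to the bench, to the robot's left. Origin: centre of its underside; x along its length. The wrench starts on it and is to lie on it at the end.
- petri: Bystander, loose: a closed petri dish, 70 across, 15 high mm. Origin: centre of its underside. To be left alone.
- slips: Bystander, loose: a small flat cardboard box, 35x34x14 mm. Origin: centre of its underside. To be left alone.
- jar: Bystander, loose: a square glass jar with black cap, 58x55x86 mm. Origin: centre of its underside. To be left alone.
- cup: Bystander, loose: a sample cup with white lid, 66 across, 66 high mm. Origin: centre of its underside. To be left alone.

How it is judged (in metres and radians):
On the way, in this order (a step that is already met when the one before it is completed fails the run):
1. the wrench sits fully down on the screw head (z of wrench in the frame of screw between -0.003 and 0.003 m and horizontal distance between wrench and screw below 0.003 m and angle between wrench's own z axis and vertical below 0.12 rad), for 0.1 s.
2. the wrench, still on the screw, has clicked: its handle has broken over by more than 0.015 rad (all of step 1 and value of joint handle above 0.015 rad), for 0.03 s.
At the end, for the whole second after the job is handed in: The wrench lies at rest on the mat, right way up (0.06 rad, underside within 3 mm of the mat), socket centre and gripping place both over the mat, handle sprung back (under 0.02 rad); the screw is still turned on from its start (end mark over 4.5 mm away) (x of wrench in the frame of tool_mat between -0.125 and 0.125 m and y of wrench in the frame of tool_mat between -0.055 and 0.055 m and x of wrench_grip in the frame of tool_mat between -0.125 and 0.125 m and y of wrench_grip in the frame of tool_mat between -0.055 and 0.055 m and z of wrench in the frame of tool_mat below 0.006 m and angle between wrench's own z axis and vertical below 0.06 rad and linear speed of wrench below 0.02 m/s and value of joint handle below 0.02 rad and distance of screw_mark from where it was at the start of the episode above 0.0045 m); the robot touches nothing.
It fails at once if the handle is pushed on past the click (break-over angle above 0.085 rad) (value of joint handle above 0.085 rad).
It fails at once if the wrench bears on the clamp or its screw with more than 150 N (contact force between wrench and clamp above 150 N).
It fails at once if a bystander is shifted by more than 15 mm (distance of any of petri, slips, jar, cup from where it was at the start of the episode above 0.015 m).
It also fails if it takes over 58 s, if anything falls off the work surface, if the arm or the gripper's body presses on something with over 40 N, if the wrist force passes 120 N, or if a joint passes its speed limit or range.

## Working session

There is one attempt and no reset: what is moved stays moved. The work goes in short steps, Python scripts to look and compute and a shell command to move; the robot and the scene stay as the last step left them, time stands still between calls to the robot, and variables do not carry over. Pictures are saved under pics/ and viewed, at most 10 in all, crops included, and the job is handed in when it is done.

```bash
ls; mkdir -p pics
python3 - <<'E'
from plant import r, viewer, close_job
import cv2,numpy as np
for n in("top","side"):
    c=viewer.capture(n); cv2.imwrite(f"pics/{n}0.png",c["frame"][:,:,::-1]); np.savez(f"{n}0.npz",**c)
    print(n,c["fx"],c["cx"],c["D"],np.round(c["cam_to_world"],3).tolist())
print(r.get_state(),r.grip_depth)
E
```

```text
drive.py
pics
plant.py
top 381.12620912944556 279.9416094471585 [-0.09627822  0.          0.          0.          0.        ] [[-0.008, -0.982, 0.189, 0.35], [-1.0, 0.01, 0.01, -0.053], [-0.011, -0.189, -0.982, 0.955], [0.0, 0.0, 0.0, 1.0]]
side 435.89810206450045 276.6679581023058 [-0.08926323  0.          0.          0.          0.        ] [[-0.846, -0.331, 0.417, 0.004], [-0.532, 0.549, -0.644, 0.701], [-0.016, -0.767, -0.641, 0.826], [0.0, 0.0, 0.0, 1.0]]
{'time_s': 0.1, 'joints': array([-4.94407865e+01,  2.05888749e+01,  6.39083377e-01, -1.88173987e-02,
       -7.01331466e+01, -1.65079152e+01]), 'qd': array([-0.02345465, -0.09528291,  0.10672103,  0.22063922, -0.00420615,
       -0.08805436]), 'joint_torque': array([-1.34716884e-03, -5.84165025e+01,  2.93749791e+01,  7.01562658e+00,
        1.02067858e-02, -7.19893751e-05]), 'tcp_pos': array([ 0.27492332, -0.61601238,  0.22569598]), 'eef_rot': array([ 1.79915453e+02, -6.60786610e-03, -1.55955104e+02]), 'contact_force': array([ 0.2619302 ,  0.19393124, -0.12016754]), 'moment': array([0.00113657, 0.0299847 , 0.05418526]), 'gripper_force': 0.0, 'gripper_width': 0.08773295273772126} 0.0188
```

View pics/top0.png

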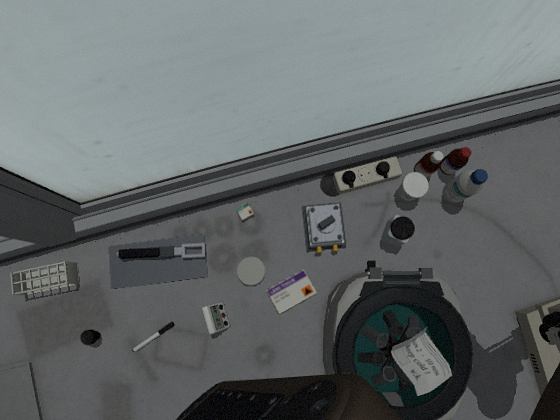

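View pics/side0.png

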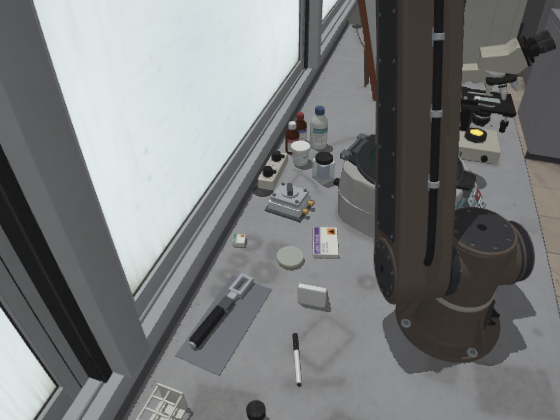

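Top view: the wrench is on the mat, with its head at about (190,250) and black handle at about (140,253). The clamp's screw is at (327,224), the petri dish at (251,271), the slips at (246,212) and the jar at (401,229). Next I'll make zoomed crops with a measuring helper.

```bash
cat > h.py <<'E'
import numpy as np,cv2
def load(c):
    c=dict(c); c["K"]=np.array([[float(c["fx"]),0,float(c["cx"])],[0,float(c["fy"]),float(c["cy"])],[0,0,1]]);return c
def px2w(c,uv,z=None):
    """world points of pixels: by the depth map, or on the plane of height z"""
    uv=np.atleast_2d(np.array(uv,float)); n=cv2.undistortPoints(uv[:,None],c["K"],c["D"])[:,0]
    d=np.c_[n,np.ones(len(n))]; T=c["cam_to_world"]; dw=d@T[:3,:3].T
    if z is None: s=c["z_map"][uv[:,1].round().astype(int),uv[:,0].round().astype(int)]
    else: s=(z-T[2,3])/dw[:,2]
    return T[:3,3]+dw*s[:,None]
def w2px(c,P):
    T=np.linalg.inv(c["cam_to_world"]); return cv2.projectPoints(np.atleast_2d(np.array(P,float)),cv2.Rodrigues(T[:3,:3])[0],T[:3,3],c["K"],c["D"])[0][:,0]
E
python3 - <<'E'
from h import *
c=load(np.load("top0.npz")); s=load(np.load("side0.npz"))
f=c["frame"][:,:,::-1]; g=s["frame"][:,:,::-1]
R=lambda im,x,y,w,h:cv2.resize(im[y:y+h,x:x+w],(400,300),interpolation=cv2.INTER_CUBIC)
a=np.vstack([np.hstack([R(f,105,220,112,84),R(f,300,195,56,42)]),np.hstack([R(g,170,265,112,84),R(g,258,175,56,42)])])
cv2.imwrite("pics/crop.png",a)
# heights grid
for (u,v) in [(327,224),(320,215),(158,274),(140,252),(190,250),(175,250)]:
    print(u,v,px2w(c,[u,v]).round(4))
E
```

```text
327 224 [[ 0.5049 -0.1543  0.0755]]
320 215 [[ 0.5303 -0.1403  0.0568]]
158 274 [[0.3941 0.2642 0.003 ]]
140 252 [[0.4474 0.3052 0.0253]]
190 250 [[0.4545 0.185  0.0006]]
175 250 [[0.4525 0.2179 0.0205]]
```

View pics/crop.png

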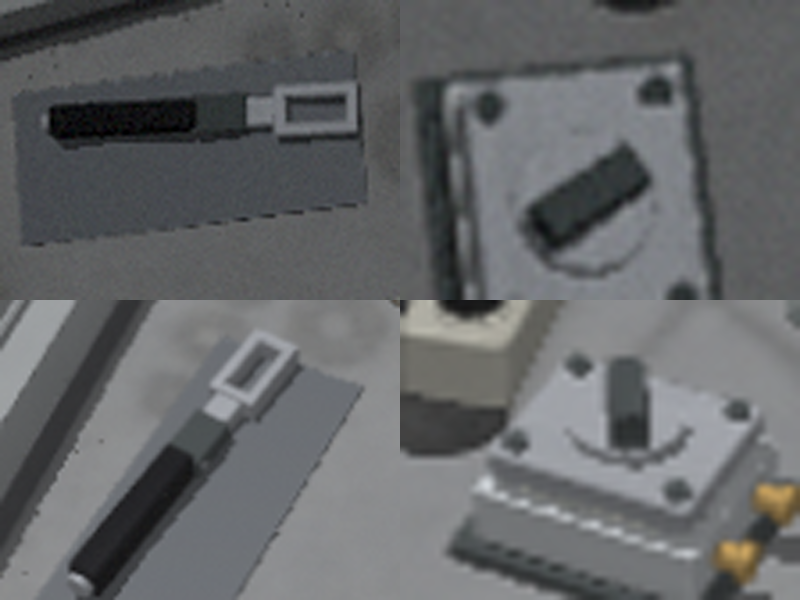

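Crops: the head's hole centre is at about (193,250) in the top view and the tongue at about (327,224). The tongue's image slope runs from lower left to upper right. Next I'll measure both with the depth map.

```bash
cat >> h.py <<'E'
def roi(c,box,zlo,zhi):
    x0,y0,x1,y1=box; v,u=np.mgrid[y0:y1,x0:x1]; uv=np.c_[u.ravel(),v.ravel()]
    P=px2w(c,uv); m=(P[:,2]>zlo)&(P[:,2]<zhi); return P[m],uv[m]
def rect(P):
    (cx,cy),(w,h),a=cv2.minAreaRect((P[:,:2]*1000).astype(np.float32))
    if w<h: w,h,a=h,w,a+90
    m=P[:,:2].mean(0); ev=np.linalg.svd(P[:,:2]-m,full_matrices=False)[2][0]
    return f"rect c=({cx:.1f},{cy:.1f}) {w:.1f}x{h:.1f} ang {a%180:.1f} | mean {m*1000} pca {np.degrees(np.arctan2(ev[1],ev[0]))%180:.1f} z {np.median(P[:,2])*1000:.1f} n {len(P)}"
E
python3 - <<'E'
from h import *
c=load(np.load("top0.npz")); s=load(np.load("side0.npz"))
for n,k,bw,bs in(("top",c,(105,230,215,295),(315,210,345,240)),("side",s,(180,265,270,360),(270,175,305,210))):
    P,uv=roi(k,bw,.012,.035); print(n,"wrench",rect(P))
    # along-axis: split head & bar
    y=P[:,1]; H=P[(y<.215)]; B=P[y>.25]
    print(" head",rect(H)); print(" bar",rect(B))
    P,_=roi(k,bs,.066,.09); print(" tongue>66",rect(P))
    P,_=roi(k,bs,.072,.09); print(" tongue>72",rect(P))
P,_=roi(c,(100,225,215,295),.0015,.0045); print("mat",rect(P))
P,_=roi(c,(295,190,355,250),.045,.056); print("plate",rect(P))
for n,b,z in(("petri",(230,250,270,290),(.012,.02)),("slips",(235,200,260,225),(.01,.02)),("jar",(385,210,420,245),(.075,.1)),("cup",(395,165,435,205),(.06,.075))):
    P,_=roi(c,b,*z); print(n,rect(P))
E
```

```text
top wrench rect c=(455.0,276.8) 268.0x67.2 ang 81.7 | mean [449.72063721 256.57829064] pca 90.9 z 20.9 n 846
 head rect c=(452.4,179.1) 70.8x32.1 ang 92.4 | mean [452.29744504 178.17905109] pca 91.1 z 18.3 n 247
 bar rect c=(456.3,332.3) 166.2x60.5 ang 72.6 | mean [448.08994347 307.38888547] pca 85.8 z 25.8 n 450
 tongue>66 rect c=(511.1,-152.7) 40.6x15.9 ang 122.1 | mean [ 509.99555854 -151.63544374] pca 121.6 z 74.3 n 116
 tongue>72 rect c=(510.8,-152.3) 38.3x13.6 ang 121.4 | mean [ 510.94078742 -152.77056305] pca 121.2 z 74.7 n 85
side wrench rect c=(477.7,264.5) 223.8x129.5 ang 102.8 | mean [465.36691969 263.84720946] pca 105.3 z 21.4 n 1200
 head rect c=(498.5,182.1) 130.3x68.1 ang 2.6 | mean [473.64243537 183.33039424] pca 9.2 z 17.3 n 310
 bar rect c=(487.5,310.8) 120.7x109.9 ang 90.6 | mean [457.81033141 308.37532191] pca 135.3 z 25.0 n 694
 tongue>66 rect c=(510.6,-151.1) 41.2x14.2 ang 121.1 | mean [ 509.07148219 -147.45277821] pca 124.8 z 73.3 n 54
 tongue>72 rect c=(511.9,-150.5) 37.5x11.5 ang 120.7 | mean [ 510.84190714 -149.40521158] pca 120.5 z 74.1 n 35
mat rect c=(431.8,272.3) 300.6x175.7 ang 90.3 | mean [423.00909307 270.21841287] pca 92.9 z 2.7 n 2477
plate rect c=(511.2,-152.5) 90.9x76.7 ang 5.0 | mean [ 509.43999408 -151.54562461] pca 4.6 z 51.7 n 872
petri rect c=(391.2,27.2) 89.0x66.2 ang 14.6 | mean [400.77530604  28.82408022] pca 40.1 z 14.7 n 563
slips rect c=(550.6,47.3) 34.9x33.8 ang 29.6 | mean [550.309803    46.97295222] pca 179.6 z 14.0 n 178
jar rect c=(493.2,-330.7) 54.2x52.1 ang 79.5 | mean [ 492.51379348 -328.67954718] pca 105.6 z 84.6 n 439
cup rect c=(612.2,-379.5) 87.0x63.8 ang 152.5 | mean [ 604.8698272  -376.40646651] pca 140.3 z 65.4 n 588
```

Run:
```python
from h import *
c=load(np.load("top0.npz")); s=load(np.load("side0.npz"))
P=px2w(c,[[192.99,249.74],[105+285/3.571-.5,249.74],[105+347/3.571-.5,249.74]],.019); print("hole",P.round(4))
q=[170+253/3.571-.5,265+71/3.571-.5]; print("hole side",px2w(s,[q],.019).round(4))
for k,b in((c,(105,230,215,295)),(s,(180,265,270,360))):
    P,_=roi(k,b,.022,.033); P=P[(P[:,1]>.255)&(P[:,1]<.345)&(P[:,0]>.43)&(P[:,0]<.475)]
    print("bar",rect(P))
    P,_=roi(k,b,.016,.021); P=P[(P[:,1]<.206)&(P[:,0]>.42)&(P[:,0]<.49)]; print("head",rect(P))
# axis from pixel edges: median x of bar points per y slice
P,_=roi(c,(105,230,215,295),.0225,.033); P=P[(P[:,0]>.42)&(P[:,0]<.48)]
for y in np.arange(.225,.40,.012):
    t=P[abs(P[:,1]-y)<.006]
    if len(t): print(round(y,3),t[:,0].min().round(4),t[:,0].max().round(4))
```

```text
hole [[0.4531 0.1729 0.019 ]
 [0.4533 0.1948 0.019 ]
 [0.453  0.1511 0.019 ]]
hole side [[0.4501 0.1788 0.019 ]]
bar rect c=(447.5,300.2) 90.1x23.3 ang 92.4 | mean [446.98912023 300.13166285] pca 93.3 z 26.3 n 317
head rect c=(452.7,175.5) 61.1x31.9 ang 92.4 | mean [452.30487944 174.45600928] pca 91.3 z 18.7 n 178
bar rect c=(445.2,301.7) 86.6x22.9 ang 91.1 | mean [444.38361913 303.21482402] pca 92.1 z 25.9 n 328
head rect c=(451.8,175.5) 59.4x36.0 ang 93.9 | mean [453.11115084 174.76589415] pca 94.1 z 17.7 n 157
0.237 0.4424 0.4499
0.249 0.44 0.445
0.261 0.4397 0.4598
0.273 0.4375 0.46
0.285 0.4374 0.4573
0.297 0.4373 0.4576
0.309 0.4372 0.4575
0.321 0.435 0.4576
0.333 0.4349 0.4549
0.345 0.4347 0.455
0.357 0.4351 0.4552
0.369 0.4401 0.4451
```

Run:
```python
from h import *
c=load(np.load("top0.npz"))
v,u=np.mgrid[0:420,0:560]; uv=np.c_[u.ravel(),v.ravel()]; ok=c["z_map"].ravel()>0
P=px2w(c,uv)[ok]
def col(x0,x1,y0,y1):
    m=(P[:,0]>x0)&(P[:,0]<x1)&(P[:,1]>y0)&(P[:,1]<y1); return round(float(np.percentile(P[m,2],98)),3) if m.sum() else None
print("     ",[round(y,2) for y in np.arange(.42,-.36,-.06)])
for x in np.arange(.72,.26,-.04): print(round(x,2),[col(x-.02,x+.02,y-.03,y+.03) for y in np.arange(.42,-.36,-.06)])
# mat corners at z=.003 from crop
C=np.array([[14,92],[355,52],[367,204],[22,245]])/3.571+[105,220]-.5
W=px2w(c,C,.003); print(W.round(3), W.mean(0).round(4))
```

```text
[np.float64(0.42), np.float64(0.36), np.float64(0.3), np.float64(0.24), np.float64(0.18), np.float64(0.12), np.float64(0.06), np.float64(0.0), np.float64(-0.06), np.float64(-0.12), np.float64(-0.18), np.float64(-0.24), np.float64(-0.3), np.float64(-0.36)]
0.72 [None, None, None, None, None, None, None, None, None, None, 0.553, 0.539, 0.525, 0.145]
0.68 [None, None, None, None, None, None, None, 0.602, 0.592, 0.573, 0.559, 0.087, 0.084, 0.076]
0.64 [None, None, None, None, None, 0.653, 0.635, 0.614, 0.145, 0.084, 0.083, 0.065, 0.066, 0.067]
0.6 [None, None, 0.583, 0.655, 0.683, 0.664, 0.1, 0.084, 0.073, 0.003, 0.058, 0.063, 0.032, 0.068]
0.56 [0.412, 0.485, 0.557, 0.146, 0.084, 0.082, 0.017, 0.011, 0.003, 0.055, 0.055, 0.003, 0.003, 0.067]
0.52 [0.389, 0.092, 0.084, 0.075, 0.003, 0.003, 0.015, 0.003, 0.003, 0.075, 0.076, 0.003, 0.087, 0.087]
0.48 [0.338, 0.005, 0.006, 0.021, 0.021, 0.014, 0.003, 0.004, 0.003, 0.066, 0.059, 0.003, 0.087, 0.088]
0.44 [0.004, 0.029, 0.029, 0.028, 0.021, 0.019, 0.017, 0.017, 0.003, 0.028, 0.027, 0.003, 0.003, 0.003]
0.4 [0.003, 0.006, 0.006, 0.006, 0.006, 0.004, 0.018, 0.017, 0.015, 0.014, 0.112, 0.187, 0.188, 0.187]
0.36 [0.002, 0.005, 0.005, 0.005, 0.003, 0.003, 0.016, 0.017, 0.016, 0.016, 0.184, 0.193, 0.193, 0.191]
0.32 [0.003, 0.003, 0.003, 0.003, 0.003, 0.06, 0.003, 0.014, 0.797, 0.785, 0.191, 0.193, 0.193, 0.193]
0.28 [0.003, 0.003, 0.003, 0.013, 0.003, 0.061, 0.019, 0.676, 0.792, 0.788, 0.194, 0.708, 0.281, 0.192]
[[0.467 0.399 0.003]
 [0.495 0.15  0.003]
 [0.387 0.139 0.003]
 [0.358 0.386 0.003]] [0.4269 0.2684 0.003 ]
```

Run:
```python
from h import *
for n in("top","side"):
    c=load(np.load(n+"0.npz"))
    v,u=np.mgrid[0:420,0:560]; uv=np.c_[u.ravel(),v.ravel()]; ok=c["z_map"].ravel()>0
    P=px2w(c,uv)[ok]
    for y in (.38,.34,.3,.26,.2,.1,0):
        m=(abs(P[:,1]-y)<.006)&(P[:,0]>.47)&(P[:,0]<.8); Q=P[m]; print(n,y,[(round(x,3),Q[(Q[:,0]>=x)&(Q[:,0]<x+.01),2].max().round(3)) for x in np.arange(.48,.76,.01) if ((Q[:,0]>=x)&(Q[:,0]<x+.01)).any()])
```

```text
top 0.38 [(np.float64(0.48), np.float64(0.003)), (np.float64(0.49), np.float64(0.004)), (np.float64(0.5), np.float64(0.083)), (np.float64(0.51), np.float64(0.086)), (np.float64(0.52), np.float64(0.084)), (np.float64(0.53), np.float64(0.143)), (np.float64(0.54), np.float64(0.149)), (np.float64(0.55), np.float64(0.448))]
top 0.34 [(np.float64(0.48), np.float64(0.005)), (np.float64(0.49), np.float64(0.003)), (np.float64(0.5), np.float64(0.003)), (np.float64(0.51), np.float64(0.083)), (np.float64(0.52), np.float64(0.085)), (np.float64(0.53), np.float64(0.084)), (np.float64(0.54), np.float64(0.144)), (np.float64(0.55), np.float64(0.147)), (np.float64(0.56), np.float64(0.502))]
top 0.3 [(np.float64(0.48), np.float64(0.003)), (np.float64(0.49), np.float64(0.002)), (np.float64(0.5), np.float64(0.002)), (np.float64(0.51), np.float64(0.002)), (np.float64(0.52), np.float64(0.082)), (np.float64(0.53), np.float64(0.084)), (np.float64(0.54), np.float64(0.084)), (np.float64(0.55), np.float64(0.093)), (np.float64(0.56), np.float64(0.147)), (np.float64(0.57), np.float64(0.558))]
top 0.26 [(np.float64
[... 4932 characters left out ...]
0 [(np.float64(0.48), np.float64(0.001)), (np.float64(0.49), np.float64(0.001)), (np.float64(0.5), np.float64(0.002)), (np.float64(0.51), np.float64(0.0)), (np.float64(0.52), np.float64(0.003)), (np.float64(0.53), np.float64(0.003)), (np.float64(0.54), np.float64(0.001)), (np.float64(0.55), np.float64(0.001)), (np.float64(0.56), np.float64(0.002)), (np.float64(0.57), np.float64(0.001)), (np.float64(0.58), np.float64(0.001)), (np.float64(0.59), np.float64(-0.001)), (np.float64(0.6), np.float64(0.08)), (np.float64(0.61), np.float64(0.085)), (np.float64(0.62), np.float64(0.084)), (np.float64(0.63), np.float64(0.087)), (np.float64(0.64), np.float64(0.145)), (np.float64(0.65), np.float64(0.597))]
```

The ledge (84 mm high from x≈0.52 at y=0.3) would obstruct the gripper body if it were centred on the bar. I'll come down offset about 28 mm towards the robot, and the closing fingers will draw the wrench away from the ledge.

```bash
cat > go.py <<'E'
import sys
from plant import r, viewer, close_job
import numpy as np
from scipy.spatial.transform import Rotation as R
def delta(p,yaw,p0=None,e0=None):
    s=r.get_state(); p0=s["tcp_pos"] if p0 is None else p0; e0=s["eef_rot"] if e0 is None else e0
    A=R.from_euler("xyz",e0,degrees=True); B=R.from_euler("xyz",[180,0,yaw],degrees=True)
    d=A.inv().apply(np.array(p)-p0); w=(A.inv()*B).as_rotvec(degrees=True)
    n=max(np.linalg.norm(d)/.0417,np.linalg.norm(w)/7.16)
    print("row",np.round(d,4).tolist(),np.round(w,2).tolist(),"rows>=",round(n,1))
if __name__=="__main__":
    a=[float(x) for x in sys.argv[1:5]]; delta(a[:3],a[3])
E
python3 go.py .45 -.35 .35 -130
```

```text
row [-0.2683, 0.1718, -0.1241] [0.08, 0.01, -25.96] rows>= 8.2
```

```bash
python3 drive.py '[[0,0,-0.04,0,0,0],[0,0,-0.08,0,0,0],[-0.03,0.02,-0.11,0,0,-3],[-0.07,0.04,-0.124,0,0,-7],[-0.105,0.065,-0.124,0,0,-11],[-0.14,0.09,-0.124,0,0,-15],[-0.175,0.11,-0.124,0,0,-18],[-0.21,0.135,-0.124,0,0,-21],[-0.245,0.155,-0.124,0,0,-24],[-0.268,0.172,-0.124,0,0,-26]]' 0.088 20; python3 go.py .42 .05 .3 -100;python3 - <<'E'
from plant import r, viewer, close_job
print(r.get_state()["joints"].round(1))
E
```

```text
time_s: 0.93
tcp_pos: [0.4505, -0.348, 0.3503]
eef_rot: [180.0, 0.0, -129.8]
contact_force: [-0.1, -0.8, 0.5]
gripper_width: 0.0876
gripper_force: 0.0
row [-0.2864, 0.2781, 0.0504] [0.02, 0.01, -29.78] rows>= 9.6
[-18.    7.4  -0.9  -0.  -81.7 -21.8]
```

```bash
python3 drive.py '[[-0.03,0.028,0.005,0,0,-3],[-0.06,0.056,0.01,0,0,-6],[-0.09,0.084,0.015,0,0,-9],[-0.12,0.112,0.02,0,0,-12],[-0.15,0.14,0.025,0,0,-15],[-0.18,0.168,0.03,0,0,-18],[-0.21,0.196,0.035,0,0,-21],[-0.24,0.224,0.04,0,0,-24],[-0.27,0.255,0.045,0,0,-27],[-0.286,0.278,0.05,0,0,-29.8]]'; python3 go.py .419 .289 .13 -87.3;python3 - <<'E'
from plant import r, viewer, close_job
print(r.get_state()["joints"].round(1))
E
```

```text
time_s: 1.77
tcp_pos: [0.4197, 0.0503, 0.3003]
eef_rot: [-180.0, 0.0, -99.9]
contact_force: [0.5, 0.6, 1.0]
gripper_width: 0.0877
gripper_force: 0.0
row [-0.2349, 0.0419, 0.1704] [-0.01, 0.03, -12.65] rows>= 7.0
[ 33.8  -6.9 -21.6  -0.  -75.3 -43.7]
```

```bash
python3 drive.py '[[-0.035,0.006,0.01,0,0,-2],[-0.07,0.012,0.03,0,0,-4],[-0.105,0.018,0.05,0,0,-6],[-0.14,0.024,0.075,0,0,-8],[-0.17,0.03,0.1,0,0,-10],[-0.2,0.036,0.125,0,0,-11.5],[-0.225,0.04,0.15,0,0,-12.6],[-0.235,0.042,0.17,0,0,-12.6],[-0.235,0.042,0.17,0,0,-12.6]]'; python3 go.py .419 .289 .007 -87.3;python3 - <<'E'
from plant import r, viewer, close_job
import cv2,numpy as np
print(r.get_state()["joints"].round(1))
a=[cv2.resize(viewer.capture(n)["frame"][y:y+210,x:x+280,::-1],(400,300)) for n,x,y in(("top",60,130),("side",100,180))]
cv2.imwrite("pics/above.png",np.hstack(a))
E
```

```text
time_s: 2.52
tcp_pos: [0.4183, 0.2866, 0.126]
eef_rot: [179.7, -0.3, -87.5]
contact_force: [-0.7, -1.2, -0.6]
gripper_width: 0.0874
gripper_force: 0.0
row [-0.003, -0.0013, 0.119] [0.28, -0.29, -0.17] rows>= 2.9
[ 56.6  10.3 -27.8  -0.1 -52.2 -54. ]
```

View pics/above.png

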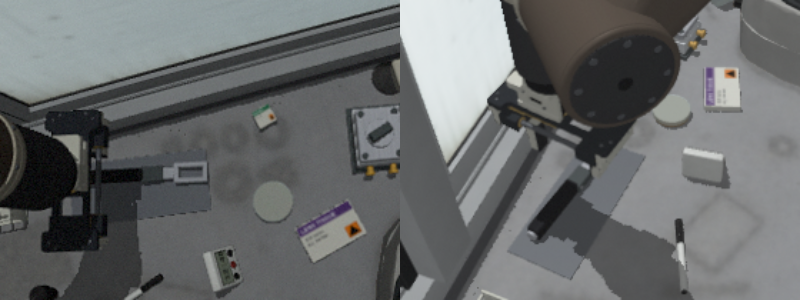

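The body's long side does lie along the closing line, so the offset is needed. Going down in steps while watching the force.

```bash
python3 drive.py '[[-0.003,-0.001,0.03,0.28,-0.29,0],[-0.003,-0.001,0.06,0.28,-0.29,0],[-0.003,-0.001,0.085,0.28,-0.29,0],[-0.003,-0.001,0.095,0.28,-0.29,0],[-0.003,-0.001,0.095,0.28,-0.29,0]]'; python3 drive.py '[[0,0,0.008,0,0,0],[0,0,0.016,0,0,0],[0,0,0.021,0,0,0],[0,0,0.024,0,0,0],[0,0,0.024,0,0,0]]'
```

```text
time_s: 3.03
tcp_pos: [0.4208, 0.2881, 0.0347]
eef_rot: [-179.8, 0.2, -87.6]
contact_force: [-0.4, -0.0, 1.5]
gripper_width: 0.0876
gripper_force: 0.0
time_s: 3.45
tcp_pos: [0.4212, 0.2894, 0.0114]
eef_rot: [-179.7, 0.3, -87.6]
contact_force: [-0.4, -0.0, -0.1]
gripper_width: 0.0879
gripper_force: 0.0
```

```bash
python3 drive.py '[[0,0,0.004,-0.28,0.29,0],[0,0,0.004,-0.28,0.29,0]]'; python3 drive.py '[[0,0,0,0,0,0],[0,0,0,0,0,0],[0,0,0,0,0,0],[0,0,0,0,0,0],[0,0,0,0,0,0],[0,0,0,0,0,0],[0,0,0,0,0,0],[0,0,0,0,0,0]]' 0.01 20
```

```text
time_s: 3.62
tcp_pos: [0.4214, 0.2898, 0.0074]
eef_rot: [180.0, -0.0, -87.5]
contact_force: [1.1, -1.3, -0.4]
gripper_width: 0.0873
gripper_force: 0.0
time_s: 4.28
tcp_pos: [0.4215, 0.2898, 0.0077]
eef_rot: [-180.0, 0.0, -87.5]
contact_force: [0.7, 0.9, 0.2]
gripper_width: 0.0397
gripper_force: 0.8
```

```bash
python3 drive.py '[[0,0,0,0,0,0],[0,0,0,0,0,0],[0,0,0,0,0,0],[0,0,0,0,0,0],[0,0,0,0,0,0],[0,0,0,0,0,0],[0,0,0,0,0,0],[0,0,0,0,0,0]]' 0.01 40
```

```text
time_s: 4.95
tcp_pos: [0.4213, 0.2896, 0.0076]
eef_rot: [-180.0, 0.0, -87.5]
contact_force: [0.3, 0.8, 3.4]
gripper_width: 0.0228
gripper_force: 36.7
```

```bash
python3 drive.py '[[0,0,-0.02,0,0,0],[0,0,-0.05,0,0,0],[0,0,-0.09,0,0,0],[0,0,-0.12,0,0,0],[0,0,-0.12,0,0,0],[0,0,-0.12,0,0,0]]' 0.01 50; python3 go.py .430 -.015 .17 -67.5
python3 - <<'E'
from plant import r, viewer, close_job
import cv2,numpy as np
from h import *
for n in("top","side"):
    c=load(viewer.capture(n)); np.savez(n+"1.npz",**c)
c=load(np.load("top1.npz"));P,_=roi(c,(100,190,260,300),.118,.16); P=P[P[:,1]<.225];print(rect(P))
P=P[P[:,1]<.21];print(rect(P))
E
```

```text
time_s: 5.45
tcp_pos: [0.4212, 0.29, 0.1286]
eef_rot: [-179.9, 0.2, -87.6]
contact_force: [-0.3, -0.5, -3.7]
gripper_width: 0.0212
gripper_force: 49.6
row [0.305, 0.0041, -0.0422] [-0.09, 0.14, -20.08] rows>= 7.4
rect c=(429.3,182.9) 85.7x34.5 ang 93.8 | mean [428.77399628 181.7678293 ] pca 93.2 z 136.8 n 452
rect c=(429.8,175.3) 70.3x34.5 ang 93.8 | mean [429.32522056 173.50406053] pca 92.5 z 136.6 n 368
```

```bash
python3 go.py .4513 -.0542 .15 -58.7
```

```text
row [0.3438, -0.0167, -0.0235] [0.14, -0.04, -28.89] rows>= 8.3
```

```bash
python3 drive.py '[[0.02,-0.001,-0.02,0,0,0],[0.05,-0.002,-0.023,0,0,-2],[0.08,-0.004,-0.023,0,0,-5],[0.115,-0.006,-0.023,0,0,-9],[0.15,-0.008,-0.023,0,0,-13],[0.185,-0.01,-0.023,0,0,-17],[0.22,-0.011,-0.023,0,0,-21],[0.255,-0.013,-0.023,0,0,-24],[0.29,-0.014,-0.023,0,0,-27],[0.32,-0.016,-0.023,0,0,-28.8],[0.344,-0.0167,-0.0235,0,0,-28.8],[0.344,-0.0167,-0.0235,0,0,-28.8]]'; python3 drive.py '[[0,0,0,0,0,0],[0,0,0,0,0,0]]'
python3 - <<'E'
from plant import r, viewer, close_job
import cv2,numpy as np
from h import *
for n in("top","side"):
    c=load(viewer.capture(n)); np.savez(n+"2.npz",**c)
    b=(290,160,390,260) if n=="top" else (240,110,340,210)
    cv2.imwrite(f"pics/{n}2.png",cv2.resize(c["frame"][b[1]:b[3],b[0]:b[2],::-1],(400,400),interpolation=cv2.INTER_CUBIC))
    P,_=roi(c,b,.13,.18); P=P[np.hypot(P[:,0]-.511,P[:,1]+.1525)<.045];print(n,rect(P), "plane",np.linalg.lstsq(np.c_[P[:,:2]-[.511,-.1525],np.ones(len(P))],P[:,2],rcond=None)[0].round(3))
cv2.imwrite("pics/hole2.png",np.hstack([cv2.imread("pics/top2.png"),cv2.imread("pics/side2.png")]))
E
```

```text
time_s: 6.55
tcp_pos: [0.4507, -0.0568, 0.1488]
eef_rot: [179.7, 0.1, -58.9]
contact_force: [0.5, 0.1, -2.4]
gripper_width: 0.0217
gripper_force: 49.6
time_s: 6.72
tcp_pos: [0.4517, -0.0535, 0.1496]
eef_rot: [179.8, 0.1, -58.8]
contact_force: [-0.1, -0.5, -3.2]
gripper_width: 0.0215
gripper_force: 49.6
top rect c=(515.5,-153.4) 62.0x34.2 ang 122.4 | mean [ 516.21895483 -161.25695752] pca 141.9 z 157.9 n 242 plane [-0.004  0.019  0.157]
side rect c=(498.5,-128.3) 27.3x16.2 ang 33.1 | mean [ 499.5396352 -129.6431865] pca 41.6 z 157.1 n 44 plane [0.112 0.016 0.158]
```

View pics/hole2.png

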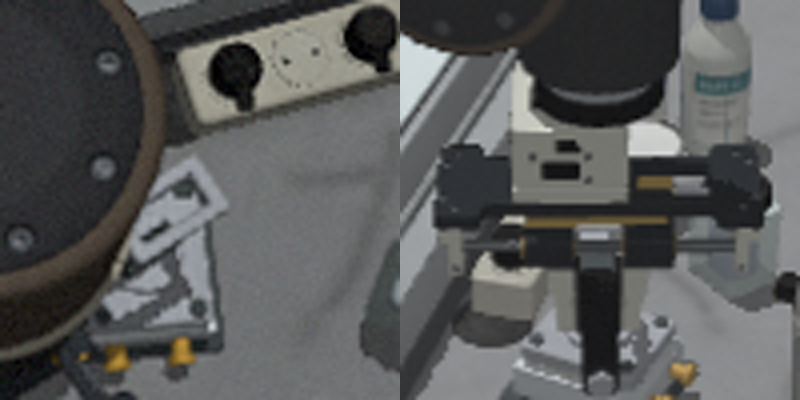

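Top crop: the wrench head's front end is at about pixel (342,205), and the measured socket is about 5.5 mm off the screw. I'll correct for that and go down to just above the tongue.

```bash
python3 go.py .4477 -.0499 .09 -59.7
```

```text
row [-0.0048, 0.0022, 0.0603] [0.09, 0.04, 0.99] rows>= 1.5
```

```bash
python3 drive.py '[[-0.0048,0.0022,0.02,0,0,0.9],[-0.0048,0.0022,0.04,0,0,0.9],[-0.0048,0.0022,0.055,0,0,0.9],[-0.0048,0.0022,0.059,0,0,0.9],[-0.0048,0.0022,0.059,0,0,0.9],[-0.0048,0.0022,0.059,0,0,0.9]]';python3 - <<'E'
from plant import r, viewer, close_job
import cv2,numpy as np
from h import *
s=r.get_state(); print(s["tcp_pos"].round(4),s["eef_rot"].round(2))
c=load(viewer.capture("top")); np.savez("top3.npz",**c)
b=(290,180,360,250)
P,_=roi(c,b,.085,.11); P=P[np.hypot(P[:,0]-.511,P[:,1]+.1525)<.045];print(rect(P))
zt=np.median(P[:,2])
cen=np.array([.511,-.1525]); d=np.radians(121.3); ux=np.array([np.cos(d),np.sin(d)]); uy=np.array([-ux[1],ux[0]])
q=(P[:,:2]-cen); print("along min",(q@ux).min(),"across",(q@uy).min(),(q@uy).max())
im=cv2.resize(c["frame"][b[1]:b[3],b[0]:b[2],::-1],(560,560),interpolation=cv2.INTER_CUBIC)
for hx,hy in((29,17),(21,9)):
    W=[np.r_[cen+(a*hx*ux+e*hy*uy)/1000,zt] for a,e in((1,1),(1,-1),(-1,-1),(-1,1))]
    pts=((w2px(c,W)-[b[0],b[1]]+.5)*8).astype(int); cv2.polylines(im,[pts],True,(0,255,0),1)
cv2.imwrite("pics/over3.png",im)
E
```

```text
time_s: 7.32
tcp_pos: [0.4487, -0.0499, 0.0925]
eef_rot: [180.0, -0.0, -59.6]
contact_force: [0.2, 0.2, -3.0]
gripper_width: 0.0215
gripper_force: 49.6
[ 0.4487 -0.0499  0.0925] [ 1.800e+02 -2.000e-02 -5.957e+01]
rect c=(510.2,-148.8) 65.6x34.0 ang 121.5 | mean [ 511.26884714 -155.9644803 ] pca 136.1 z 100.9 n 236
along min -0.02928472052944823 across -0.018297950251735633 0.015867737482110175
```

View pics/over3.png

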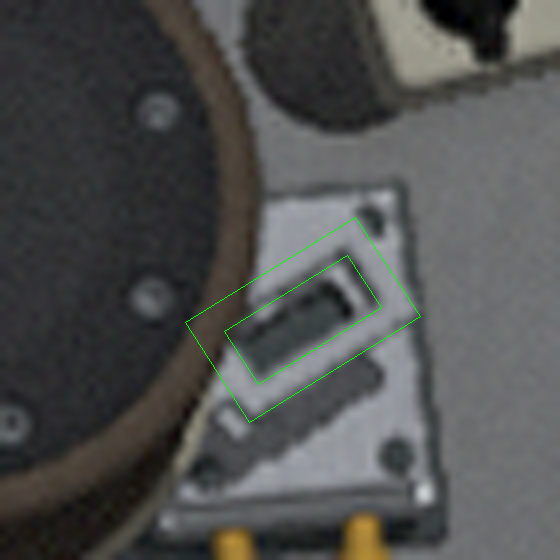

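Overlay: the outline matches the head within about 1.2 mm sideways and the tongue shows through the slot. I'll shift +1.2 mm in tool y and descend gently.

```bash
python3 drive.py '[[0,0.0012,0,0,0,0],[0,0.0012,0.004,0,0,0],[0,0.0012,0.008,0,0,0],[0,0.0012,0.011,0,0,0],[0,0.0012,0.014,0,0,0],[0,0.0012,0.014,0,0,0]]'; python3 drive.py '[[0,0,0.003,0,0,0],[0,0,0.005,0,0,0],[0,0,0.005,0,0,0]]'
```

```text
time_s: 7.87
tcp_pos: [0.4468, -0.0512, 0.0774]
eef_rot: [179.9, 0.0, -59.7]
contact_force: [-0.0, 0.7, -3.5]
gripper_width: 0.0217
gripper_force: 49.6
time_s: 8.12
tcp_pos: [0.4473, -0.051, 0.0727]
eef_rot: [180.0, 0.0, -59.6]
contact_force: [1.1, -0.9, -3.2]
gripper_width: 0.0218
gripper_force: 49.6
```

```bash
python3 drive.py '[[0,0,0.002,0,0,0],[0,0,0.003,0,0,0],[0,0,0.003,0,0,0]]'; python3 drive.py '[[0,0,0.002,0,0,0],[0,0,0.003,0,0,0],[0,0,0.003,0,0,0]]'
```

```text
time_s: 8.37
tcp_pos: [0.4473, -0.051, 0.0699]
eef_rot: [180.0, 0.0, -59.6]
contact_force: [0.7, 1.1, -2.3]
gripper_width: 0.0215
gripper_force: 49.6
time_s: 8.62
tcp_pos: [0.4473, -0.051, 0.0669]
eef_rot: [180.0, 0.0, -59.6]
contact_force: [-0.0, -0.1, -3.7]
gripper_width: 0.0216
gripper_force: 49.6
```

```bash
python3 drive.py '[[0,0,0.001,0,0,0],[0,0,0.0015,0,0,0],[0,0,0.0015,0,0,0]]'; python3 drive.py '[[0,0,0.001,0,0,0],[0,0,0.0015,0,0,0],[0,0,0.0015,0,0,0]]'
python3 - <<'E'
from plant import r, viewer, close_job
from h import *
c=load(viewer.capture("top")); np.savez("top4.npz",**c)
P,_=roi(c,(290,180,360,250),.066,.09); P=P[np.hypot(P[:,0]-.511,P[:,1]+.1525)<.045]
cen=np.array([.511,-.1525]); d=np.radians(121.3); ux=np.array([np.cos(d),np.sin(d)]); uy=np.array([-ux[1],ux[0]]); q=P[:,:2]-cen; a,b=q@ux,q@uy
ring=(abs(b)>10)|(abs(a)>22); print(rect(P),"ring z",np.median(P[ring,2]),"along min",a.min(),"across",b.min(),b.max())
E
```

```text
time_s: 8.87
tcp_pos: [0.4473, -0.051, 0.0655]
eef_rot: [-180.0, -0.0, -59.6]
contact_force: [0.0, 0.7, -2.8]
gripper_width: 0.0215
gripper_force: 49.6
time_s: 9.12
tcp_pos: [0.4474, -0.051, 0.064]
eef_rot: [-180.0, -0.0, -59.6]
contact_force: [0.4, -0.4, -1.9]
gripper_width: 0.0215
gripper_force: 49.6
rect c=(509.1,-150.3) 63.5x34.0 ang 121.7 | mean [ 510.08018484 -155.55797399] pca 134.0 z 73.6 n 307 ring z nan along min -0.028798613766221635 across -0.016622130703169834 0.017553943933027807
  return _methods._mean(a, axis=axis, dtype=dtype,
  ret = ret.dtype.type(ret / rcount)
```

```bash
python3 drive.py '[[0,0,0.0007,0,0,0],[0,0,0.0007,0,0,0],[0,0,0.0007,0,0,0]]'; python3 drive.py '[[0,0,0.0007,0,0,0],[0,0,0.0007,0,0,0],[0,0,0.0007,0,0,0]]'
```

```text
time_s: 9.42
tcp_pos: [0.4474, -0.051, 0.0634]
eef_rot: [-180.0, -0.0, -59.6]
contact_force: [0.3, 1.9, -0.3]
gripper_width: 0.0218
gripper_force: 49.6
time_s: 9.67
tcp_pos: [0.4474, -0.051, 0.0628]
eef_rot: [-180.0, -0.0, -59.6]
contact_force: [-0.2, 2.0, 0.3]
gripper_width: 0.0219
gripper_force: 49.6
```

Seated: the head top is at 73.6 mm against 74 nominal, and the TCP height agrees. Now I need the arc rows about the screw axis.

```bash
cat > arc.py <<'E'
import sys,numpy as np
from plant import r, viewer, close_job
a=r.get_state(); p=a["tcp_pos"]; y=np.radians(a["eef_rot"][2]); v=np.array([.511,-.1525])-p[:2]
sx,sy=v@[np.cos(y),np.sin(y)],v@[np.sin(y),-np.cos(y)]
print("t",a["time_s"],"s",sx.round(4),sy.round(4),"yaw",a["eef_rot"][2].round(2),"z",p[2].round(4),"F tool",(a["contact_force"][:2]@[np.cos(y),np.sin(y)]).round(2),(a["contact_force"][:2]@[np.sin(y),-np.cos(y)]).round(2),a["contact_force"][2].round(2),"M",a["moment"].round(3))
for d in map(float,sys.argv[1:]):
    t=np.radians(d);c,s=np.cos(t),np.sin(t); print(d,[round(float(sx*(1-c)+s*sy),4),round(float(sy*(1-c)-s*sx),4)])
E
python3 arc.py 1.5 3 4.5 6 7.5 9 10.5 12 13.5
```

```text
t 9.6667 s 0.1197 -0.0036 yaw -59.64 z 0.0628 F tool -1.84 -0.88 0.32 M [0.4   0.215 0.077]
1.5 [-0.0001, -0.0031]
3.0 [-0.0, -0.0063]
4.5 [0.0001, -0.0094]
6.0 [0.0003, -0.0125]
7.5 [0.0006, -0.0157]
9.0 [0.0009, -0.0188]
10.5 [0.0014, -0.0219]
12.0 [0.0019, -0.025]
13.5 [0.0025, -0.0281]
```

```bash
python3 drive.py '[[-0.0001,-0.0031,0,0,0,1.5],[0,-0.0063,0,0,0,3],[0.0001,-0.0094,0,0,0,4.5],[0.0003,-0.0125,0,0,0,6],[0.0003,-0.0125,0,0,0,6]]'; python3 arc.py 1.5 3 4.5 6 7
```

```text
time_s: 10.08
tcp_pos: [0.4588, -0.0447, 0.0627]
eef_rot: [-180.0, -0.0, -65.7]
contact_force: [0.9, 1.6, -0.3]
gripper_width: 0.0222
gripper_force: 49.6
t 10.0833 s 0.1197 -0.0032 yaw -65.69 z 0.0627 F tool -1.15 -1.45 -0.28 M [0.31  0.055 0.132]
1.5 [-0.0, -0.0031]
3.0 [-0.0, -0.0063]
4.5 [0.0001, -0.0094]
6.0 [0.0003, -0.0125]
7.0 [0.0005, -0.0146]
```

```bash
python3 drive.py '[[0,-0.0031,0,0,0,1.5],[0,-0.0063,0,0,0,3],[0.0001,-0.0094,0,0,0,4.5],[0.0003,-0.0125,0,0,0,6],[0.0005,-0.0146,0,0,0,7],[0.0005,-0.0146,0,0,0,7]]'; python3 arc.py 1 2 3;  python3 - <<'E'
from plant import r, viewer, close_job
from h import *
c=load(viewer.capture("top"))
P,_=roi(c,(290,180,360,250),.066,.09); P=P[np.hypot(P[:,0]-.511,P[:,1]+.1525)<.045]; print(rect(P))
E
```

```text
time_s: 10.58
tcp_pos: [0.4722, -0.0393, 0.0627]
eef_rot: [-180.0, -0.0, -72.6]
contact_force: [0.1, 1.6, -0.2]
gripper_width: 0.0215
gripper_force: 49.6
t 10.5833 s 0.1197 -0.0033 yaw -72.64 z 0.0627 F tool -1.45 -0.59 -0.18 M [ 0.471 -0.115  0.172]
1.0 [-0.0, -0.0021]
2.0 [-0.0, -0.0042]
3.0 [-0.0, -0.0063]
rect c=(508.8,-145.1) 73.7x34.4 ang 108.5 | mean [ 509.13256815 -147.67644076] pca 109.1 z 73.2 n 413
```

```bash
for i in 1 2 3; do python3 drive.py '[[0,-0.0021,0,0,0,1],[0,-0.0021,0,0,0,1]]' >/dev/null; python3 arc.py; done
```

```text
t 10.8 s 0.1196 -0.0034 yaw -73.68 z 0.0628 F tool -2.28 -1.35 0.06 M [ 0.629 -0.168  0.239]
t 10.9667 s 0.1196 -0.0034 yaw -74.71 z 0.0628 F tool -3.05 -0.48 -0.14 M [ 0.781 -0.123  0.29 ]
t 11.1333 s 0.1196 -0.0034 yaw -75.71 z 0.0627 F tool -2.69 -1.85 0.27 M [ 0.952 -0.136  0.266]
```

```bash
for i in 1 2 ; do python3 drive.py '[[0,-0.0021,0,0,0,1],[0,-0.0021,0,0,0,1]]' >/dev/null; python3 arc.py; done
```

```text
t 11.3 s 0.1196 -0.0034 yaw -76.72 z 0.0627 F tool -4.31 -2.08 -0.2 M [ 1.196 -0.15   0.224]
t 11.4667 s 0.1196 -0.0033 yaw -77.72 z 0.0627 F tool -4.52 -1.2 0.18 M [ 1.482 -0.062  0.269]
```

```bash
cat >> arc.py <<'E'
r2=-v; F=a["contact_force"]; print("   torque about screw: F part",round(r2[0]*F[1]-r2[1]*F[0],3),"Mz",a["moment"][2].round(3))
E
python3 drive.py '[[-0.001,0,0,0,0,0],[-0.001,0,0,0,0,0],[-0.001,0,0,0,0,0]]' >/dev/null; python3 arc.py;python3 drive.py '[[-0.0007,0,0,0,0,0],[-0.0007,0,0,0,0,0],[-0.0007,0,0,0,0,0]]' >/dev/null; python3 arc.py 1 2
```

```text
t 11.7167 s 0.12 -0.0035 yaw -77.63 z 0.0628 F tool 2.64 -2.35 0.08 M [-0.752 -0.913  0.304]
   torque about screw: F part -0.272 Mz 0.304
t 11.9667 s 0.1205 -0.0037 yaw -77.63 z 0.0627 F tool 6.58 -1.51 -1.08 M [-1.954 -1.318  0.293]
1.0 [-0.0, -0.0021]
2.0 [-0.0001, -0.0042]
   torque about screw: F part -0.157 Mz 0.293
```

```bash
python3 drive.py '[[0.0008,0,0,0,0,0],[0.001,0,0,0,0,0],[0.001,0,0,0,0,0]]' >/dev/null; python3 arc.py; for i in 1 2 ; do python3 drive.py '[[0,-0.0021,0,0,0,1],[0,-0.0021,0,0,0,1]]' >/dev/null; python3 arc.py; done
```

```text
t 12.2167 s 0.1202 -0.0036 yaw -77.65 z 0.0627 F tool 0.85 -1.17 -0.15 M [-0.086 -0.728  0.333]
   torque about screw: F part -0.137 Mz 0.333
t 12.3833 s 0.1202 -0.0035 yaw -78.72 z 0.0627 F tool 0.1 -1.97 0.12 M [ 0.135 -0.543  0.348]
   torque about screw: F part -0.237 Mz 0.348
t 12.55 s 0.1202 -0.0035 yaw -79.73 z 0.0627 F tool -1.52 -1.77 -0.88 M [ 0.422 -0.455  0.294]
   torque about screw: F part -0.218 Mz 0.294
```

```bash
for i in 1 2 3; do python3 drive.py '[[-0.0002,-0.0021,0,0,0,1],[-0.0002,-0.0021,0,0,0,1]]' >/dev/null; python3 arc.py; done
```

```text
t 12.7167 s 0.1202 -0.0035 yaw -80.72 z 0.0627 F tool -0.96 -1.14 -0.13 M [ 0.122 -0.62   0.281]
   torque about screw: F part -0.141 Mz 0.281
t 12.8833 s 0.1202 -0.0035 yaw -81.72 z 0.0627 F tool -0.27 -1.77 -0.26 M [-0.168 -0.644  0.329]
   torque about screw: F part -0.214 Mz 0.329
t 13.05 s 0.1203 -0.0038 yaw -82.72 z 0.0626 F tool 2.25 -1.94 -0.48 M [-0.678 -0.578  0.441]
   torque about screw: F part -0.225 Mz 0.441
```

```bash
for i in 1 2; do python3 drive.py '[[-0.0001,-0.0021,0,0,0,1],[-0.0001,-0.0021,0,0,0,1]]' >/dev/null; python3 arc.py; done
```

```text
t 13.2167 s 0.1203 -0.0043 yaw -83.72 z 0.0624 F tool 1.67 0.3 -0.77 M [-0.961 -0.067  0.549]
   torque about screw: F part 0.044 Mz 0.549
t 13.3833 s 0.1203 -0.0047 yaw -84.72 z 0.0623 F tool 2.56 1.12 0.47 M [-1.207  0.584  0.66 ]
   torque about screw: F part 0.147 Mz 0.66
```

```bash
for i in 1 2; do python3 drive.py '[[-0.0001,-0.001,0,0,0,0.5],[-0.0001,-0.001,0,0,0,0.5]]' >/dev/null; python3 arc.py; done
```

```text
t 13.55 s 0.1203 -0.0049 yaw -85.19 z 0.0623 F tool 3.15 3.36 0.15 M [-1.584  1.156  0.753]
   torque about screw: F part 0.42 Mz 0.753
t 13.7167 s 0.1203 -0.0047 yaw -85.68 z 0.0624 F tool 5.63 2.07 -0.43 M [-1.936  0.836  0.686]
   torque about screw: F part 0.275 Mz 0.686
```

```bash
for i in 1 2; do python3 drive.py '[[0.0002,-0.001,0,0,0,0.5],[0.0002,-0.001,0,0,0,0.5]]' >/dev/null; python3 arc.py; done
```

```text
t 13.8833 s 0.1203 -0.0042 yaw -86.19 z 0.0625 F tool 3.45 1.51 0.07 M [-1.636  0.695  0.569]
   torque about screw: F part 0.196 Mz 0.569
t 14.05 s 0.1203 -0.0038 yaw -86.7 z 0.0626 F tool 3.04 2.28 -0.22 M [-1.322  0.677  0.486]
   torque about screw: F part 0.286 Mz 0.486
```

```bash
for i in 1; do python3 drive.py '[[0.0001,-0.0008,0,0,0,0.4],[0.0001,-0.0008,0,0,0,0.4]]' >/dev/null; python3 arc.py; done
python3 - <<'E'
from plant import r, viewer, close_job
from h import *
for i in range(3):
    c=load(viewer.capture("top"))
    P,_=roi(c,(290,180,360,250),.069,.09); P=P[np.hypot(P[:,0]-.511,P[:,1]+.1525)<.045]; print(rect(P))
np.savez("top5.npz",**c)
E
python3 arc.py
```

```text
t 14.2167 s 0.1203 -0.0037 yaw -87.09 z 0.0627 F tool 2.18 0.82 -1.52 M [-0.994  0.699  0.416]
   torque about screw: F part 0.106 Mz 0.416
rect c=(510.0,-144.5) 73.1x34.4 ang 98.1 | mean [ 509.96474492 -147.09708962] pca 98.6 z 73.5 n 390
rect c=(509.9,-144.6) 72.8x34.3 ang 98.2 | mean [ 510.03120642 -147.06494577] pca 98.1 z 73.3 n 387
rect c=(510.2,-144.6) 72.9x34.5 ang 97.9 | mean [ 510.10650006 -147.1468397 ] pca 97.8 z 73.4 n 391
t 14.3667 s 0.1203 -0.0038 yaw -87.05 z 0.0627 F tool 1.48 1.21 -1.31 M [-0.769  0.645  0.484]
   torque about screw: F part 0.151 Mz 0.484
```

Torque peaked at 1.17 N m and then fell to about 0.6. The head lags the hand by about 4° more than before, so it has clicked. I'll stop and relieve the handle.

```bash
python3 drive.py '[[0,0.0021,0,0,0,-1],[0,0.0042,0,0,0,-2],[0,0.0063,0,0,0,-3],[0.0002,0.0084,0,0,0,-4],[0.0002,0.0084,0,0,0,-4]]' >/dev/null; python3 arc.py
python3 - <<'E'
from plant import r, viewer, close_job
from h import *
c=load(viewer.capture("top"))
P,_=roi(c,(290,180,360,250),.069,.09); P=P[np.hypot(P[:,0]-.511,P[:,1]+.1525)<.045]; print(rect(P))
E
```

```text
t 14.7833 s 0.1204 -0.0034 yaw -82.93 z 0.063 F tool 6.15 -0.37 -1.27 M [-2.126 -0.1    0.319]
   torque about screw: F part -0.024 Mz 0.319
rect c=(509.8,-144.8) 73.8x34.8 ang 99.6 | mean [ 510.0024611  -146.98590804] pca 99.2 z 73.5 n 391
```

```bash
python3 drive.py '[[0.0008,0.0025,0,0,0,-1.2],[0.0008,0.0025,0,0,0,-1.2],[0.0008,0.0025,0,0,0,-1.2]]' >/dev/null; python3 arc.py;  python3 drive.py '[[0,0,-0.001,0,0,0],[0,0,-0.002,0,0,0],[0,0,-0.002,0,0,0]]' >/dev/null; python3 arc.py
```

```text
t 15.0833 s 0.1202 -0.003 yaw -81.81 z 0.0631 F tool 0.37 -1.34 -0.5 M [-0.351 -0.41   0.152]
   torque about screw: F part -0.16 Mz 0.152
t 15.3333 s 0.12 -0.0034 yaw -81.84 z 0.0649 F tool 1.42 -2.72 -1.7 M [-0.088 -0.662  0.263]
   torque about screw: F part -0.322 Mz 0.263
```

Torque is gone, so I'm lifting in steps.

```bash
python3 drive.py '[[0,0,-0.002,0,0,0],[0,0,-0.004,0,0,0],[0,0,-0.006,0,0,0],[0,0,-0.006,0,0,0]]' >/dev/null; python3 arc.py;  python3 drive.py '[[0,0,-0.003,0,0,0],[0,0,-0.006,0,0,0],[0,0,-0.01,0,0,0],[0,0,-0.014,0,0,0]]' >/dev/null; python3 arc.py
```

```text
t 15.6667 s 0.1196 -0.0035 yaw -81.82 z 0.071 F tool 4.32 -3.58 -6.91 M [-0.861 -1.333  0.467]
   torque about screw: F part -0.413 Mz 0.467
t 16.0 s 0.1181 -0.0045 yaw -81.81 z 0.0846 F tool 18.31 -3.75 -10.7 M [-5.898 -2.549  0.599]
   torque about screw: F part -0.361 Mz 0.599
```

```bash
python3 - <<'E'
from plant import r, viewer, close_job
from h import *
c=load(viewer.capture("top")); s=load(viewer.capture("side")); np.savez("top6.npz",**c)
P,_=roi(c,(290,170,360,250),.066,.13); P=P[np.hypot(P[:,0]-.511,P[:,1]+.1525)<.045]; print(rect(P))
d=np.radians(98.7); ux=np.array([np.cos(d),np.sin(d)]); uy=np.array([-ux[1],ux[0]]); q=P[:,:2]-[.511,-.1525]; a,b=q@ux,q@uy
m=abs(b)>.0115
for lo in np.arange(-.035,.045,.008):
    k=m&(a>=lo)&(a<lo+.008); print(round(lo,3),k.sum(),P[k,2].round(4).max() if k.any() else None, np.median(P[k,2]).round(4) if k.any() else None)
A=cv2.resize(c["frame"][180:250,290:360,::-1],(400,400),interpolation=cv2.INTER_CUBIC); B=cv2.resize(s["frame"][140:240,240:340,::-1],(400,400),interpolation=cv2.INTER_CUBIC)
cv2.imwrite("pics/jam.png",np.hstack([A,B]))
E
python3 arc.py
```

```text
rect c=(509.5,-145.4) 74.8x34.4 ang 99.7 | mean [ 509.2641667  -147.45035343] pca 101.0 z 75.9 n 427
-0.035 5 0.0752 0.0726
-0.027 18 0.0766 0.0738
-0.019 17 0.0775 0.0749
-0.011 17 0.0787 0.0756
-0.003 17 0.081 0.0773
0.005 21 0.0822 0.0788
0.013 18 0.0827 0.0792
0.021 18 0.0829 0.0804
0.029 5 0.0792 0.0731
0.037 0 None None
t 16.1 s 0.118 -0.0044 yaw -81.82 z 0.0849 F tool 14.77 -4.55 -9.85 M [-4.855 -2.203  0.539]
   torque about screw: F part -0.472 Mz 0.539
```

View pics/jam.png

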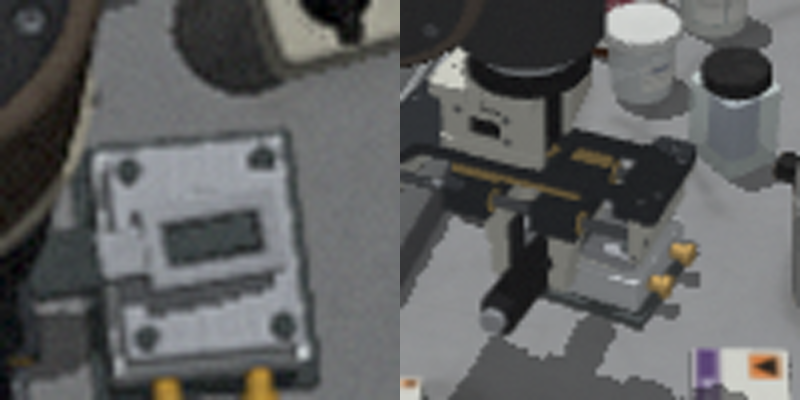

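The head stayed on the tongue: it has tilted about 8° because the shallow grip slipped in pitch. I'll lower it level again under a light grip, slide the pads deeper onto the bar, then lift with full grip and with the forces zeroed.

```bash
python3 drive.py '[[0,0,0.006,0,0,0],[0,0,0.012,0,0,0],[0,0,0.017,0,0,0],[0,0,0.02,0,0,0],[0,0,0.02,0,0,0]]' 0.01 6; python3 arc.py; python3 drive.py '[[0,0,0.002,0,0,0],[0,0,0.004,0,0,0],[0,0,0.004,0,0,0]]'
cat > tilt.py <<'E'
from plant import r, viewer, close_job
from h import *
c=load(viewer.capture("top"))
P,_=roi(c,(290,170,360,250),.055,.14); P=P[np.hypot(P[:,0]-.511,P[:,1]+.1525)<.045]
# head's ring, robust plane
d=np.radians(98.7); ux=np.array([np.cos(d),np.sin(d)]); uy=np.array([-ux[1],ux[0]]); q=P[:,:2]-[.511,-.1525]; a,b=q@ux,q@uy
m=(abs(b)>.0115)&(abs(b)<.0155)&(abs(a)<.027)&(P[:,2]>.066)
for _ in range(4):
    k,*_=np.linalg.lstsq(np.c_[a[m],b[m],np.ones(m.sum())],P[m,2],rcond=None); res=P[:,2]-np.c_[a,b,np.ones(len(a))]@k; m=m&(abs(res)<.0025)
print("head top z",k[2].round(4),"slope to handle",k[0].round(3),"roll",k[1].round(3),"n",m.sum(), "rect",rect(P[P[:,2]>.068]))
E
python3 tilt.py; python3 arc.py
```

```text
time_s: 16.52
tcp_pos: [0.4897, -0.0342, 0.0639]
eef_rot: [179.9, 0.0, -81.8]
contact_force: [0.1, 2.1, -0.6]
gripper_width: 0.0226
gripper_force: 6.0
t 16.5167 s 0.1201 -0.0043 yaw -81.84 z 0.0639 F tool -2.06 -0.43 -0.65 M [ 0.469 -0.033  0.111]
   torque about screw: F part -0.06 Mz 0.111
time_s: 16.77
tcp_pos: [0.4902, -0.0342, 0.0605]
eef_rot: [-180.0, 0.0, -81.8]
contact_force: [0.5, 1.6, -0.0]
gripper_width: 0.0224
gripper_force: 6.0
head top z 0.0744 slope to handle -0.027 roll -0.001 n 68 rect rect c=(509.9,-144.9) 74.0x34.5 ang 99.7 | mean [ 509.87913757 -147.56024699] pca 100.0 z 73.7 n 404
t 16.8167 s 0.12 -0.0037 yaw -81.83 z 0.0607 F tool -2.06 -0.61 -0.74 M [ 0.565 -0.179  0.118]
   torque about screw: F part -0.081 Mz 0.118
```

```bash
python3 drive.py '[[0,0,0.002,0,0,0],[0,0,0.0045,0,0,0],[0,0,0.0045,0,0,0]]'; python3 tilt.py; python3 arc.py
```

```text
time_s: 17.07
tcp_pos: [0.4901, -0.0343, 0.0558]
eef_rot: [-180.0, 0.0, -81.8]
contact_force: [0.8, 3.5, -0.2]
gripper_width: 0.0222
gripper_force: 6.1
head top z 0.0752 slope to handle -0.058 roll 0.02 n 66 rect rect c=(509.8,-144.9) 73.7x34.5 ang 100.2 | mean [ 509.82679572 -147.72573341] pca 100.1 z 74.0 n 407
t 17.1167 s 0.12 -0.0038 yaw -81.84 z 0.056 F tool -3.1 -1.7 -0.5 M [ 1.266 -0.132  0.136]
   torque about screw: F part -0.216 Mz 0.136
```

```bash
python3 drive.py '[[-0.0004,0.0003,0,0,0,0],[-0.0004,0.0003,0,0,0,0],[-0.0004,0.0003,0,0,0,0]]' 0.01 60; python3 arc.py; python3 drive.py '[[0,0,-0.002,0,0,0],[0,0,-0.004,0,0,0],[0,0,-0.004,0,0,0]]'; python3 tilt.py; python3 arc.py
```

```text
time_s: 17.37
tcp_pos: [0.4905, -0.0341, 0.0565]
eef_rot: [-179.9, -0.0, -81.8]
contact_force: [3.5, 0.5, -0.9]
gripper_width: 0.0215
gripper_force: 59.9
t 17.3667 s 0.1201 -0.0034 yaw -81.81 z 0.0565 F tool 0.05 -3.53 -0.85 M [ 0.144 -1.275  0.511]
   torque about screw: F part -0.424 Mz 0.511
time_s: 17.62
tcp_pos: [0.49, -0.0341, 0.0605]
eef_rot: [-180.0, 0.0, -81.8]
contact_force: [5.0, -1.1, -5.7]
gripper_width: 0.0216
gripper_force: 60.0
head top z 0.0763 slope to handle -0.036 roll -0.004 n 68 rect rect c=(509.6,-144.9) 73.3x34.6 ang 100.1 | mean [ 509.69150787 -147.4485682 ] pca 99.7 z 75.0 n 407
t 17.6667 s 0.1202 -0.0041 yaw -81.85 z 0.0603 F tool 0.78 -4.97 -3.98 M [ 0.172 -1.577  0.656]
   torque about screw: F part -0.595 Mz 0.656
```

```bash
python3 drive.py '[[0,-0.0008,0,0,0,0],[0,-0.0008,0,0,0,0],[0,-0.0008,0,0,0,0]]'>/dev/null; python3 tilt.py; python3 arc.py
```

```text
head top z 0.0761 slope to handle -0.041 roll 0.027 n 72 rect rect c=(509.4,-144.6) 73.1x34.5 ang 100.0 | mean [ 509.7682677  -147.25027508] pca 99.4 z 75.1 n 407
t 17.9667 s 0.1202 -0.0037 yaw -81.86 z 0.06 F tool 1.07 -3.24 -5.49 M [ 0.373 -1.264  0.544]
   torque about screw: F part -0.386 Mz 0.544
```

```bash
python3 drive.py '[[0,-0.0014,0,0,0,0],[0,-0.0014,0,0,0,0],[0,-0.0014,0,0,0,0]]'>/dev/null; python3 arc.py; python3 drive.py '[[0,0,-0.002,0,-1,0],[0,0,-0.002,0,-1,0],[0,0,-0.002,0,-1,0]]'; python3 tilt.py; python3 arc.py
```

```text
t 18.2167 s 0.1202 -0.0027 yaw -81.88 z 0.0599 F tool 0.4 -2.66 -4.55 M [ 0.532 -0.477  0.307]
   torque about screw: F part -0.319 Mz 0.307
time_s: 18.47
tcp_pos: [0.4915, -0.0338, 0.062]
eef_rot: [180.0, 1.0, -81.9]
contact_force: [0.9, 2.6, -2.5]
gripper_width: 0.0213
gripper_force: 59.7
head top z 0.0773 slope to handle -0.048 roll -0.011 n 71 rect rect c=(509.9,-145.1) 73.8x34.5 ang 98.3 | mean [ 509.93330716 -147.59115567] pca 99.3 z 75.6 n 416
t 18.5167 s 0.1203 -0.0025 yaw -81.9 z 0.062 F tool -1.72 -1.5 -3.03 M [ 0.953 -0.138  0.165]
   torque about screw: F part -0.184 Mz 0.165
```

The forces have vanished and the head is rising, so I'm continuing.

```bash
python3 drive.py '[[0,0,-0.002,0,0,0],[0,0,-0.004,0,0,0],[0,0,-0.004,0,0,0]]'>/dev/null; python3 tilt.py; python3 arc.py; python3 drive.py '[[0,0,-0.002,0,0,0],[0,0,-0.004,0,0,0],[0,0,-0.004,0,0,0]]'>/dev/null; python3 tilt.py; python3 arc.py
```

```text
head top z 0.0816 slope to handle -0.032 roll -0.01 n 72 rect rect c=(510.0,-145.3) 73.9x34.8 ang 99.5 | mean [ 509.93518828 -147.7568391 ] pca 99.5 z 79.6 n 428
t 18.8167 s 0.1202 -0.0023 yaw -81.85 z 0.0663 F tool -0.31 -1.36 -4.52 M [ 0.395 -0.143  0.119]
   torque about screw: F part -0.164 Mz 0.119
head top z 0.0866 slope to handle -0.072 roll 0.009 n 73 rect rect c=(509.6,-145.0) 74.1x35.1 ang 99.4 | mean [ 509.64146886 -148.09812753] pca 99.3 z 84.1 n 437
t 19.1167 s 0.12 -0.0022 yaw -81.86 z 0.0704 F tool 0.66 0.43 -3.34 M [0.102 0.133 0.016]
   torque about screw: F part 0.053 Mz 0.016
```

```bash
python3 drive.py '[[0,0,-0.004,0,0,0],[0,0,-0.008,0,0,0],[0,0,-0.012,0,0,0],[0,0,-0.012,0,0,0]]'>/dev/null; python3 tilt.py; python3 arc.py; python3 drive.py '[[0,0,-0.02,0,0,0],[0,0,-0.04,0,0,0],[0,0,-0.06,0,0,0],[0,0,-0.06,0,0,0]]'
python3 - <<'E'
from plant import r, viewer, close_job
from h import *
c=load(viewer.capture("top"))
P,_=roi(c,(290,160,360,250),.13,.18); print("head",rect(P[np.hypot(P[:,0]-.511,P[:,1]+.1525)<.05]))
P,_=roi(c,(315,205,345,240),.072,.085);print("tongue",rect(P))
E
python3 go.py .41 .278 .12 -83
```

```text
head top z 0.0994 slope to handle -0.033 roll -0.003 n 74 rect rect c=(510.2,-144.9) 74.2x34.2 ang 99.1 | mean [ 510.2233898  -147.49030335] pca 99.6 z 97.3 n 428
t 19.5 s 0.1199 -0.0016 yaw -81.85 z 0.0828 F tool -1.37 0.46 -2.59 M [ 0.082  0.16  -0.047]
   torque about screw: F part 0.053 Mz -0.047
time_s: 19.83
tcp_pos: [0.4944, -0.0349, 0.1459]
eef_rot: [-179.7, 1.0, -81.8]
contact_force: [1.0, 0.6, -1.8]
gripper_width: 0.0214
gripper_force: 59.7
head rect c=(512.1,-142.8) 80.2x35.0 ang 99.0 | mean [ 511.09609891 -144.87480782] pca 99.8 z 160.8 n 437
tongue rect c=(506.2,-153.4) 35.8x2.8 ang 99.3 | mean [ 505.85498797 -152.18219863] pca 100.5 z 74.8 n 19
row [-0.321, 0.0383, 0.0295] [-0.23, 1.03, 1.16] rows>= 7.8
```

```bash
python3 go.py .402 .296 .12 -85
```

```text
row [-0.34, 0.0437, 0.0299] [-0.21, 1.03, 3.16] rows>= 8.3
```

```bash
python3 drive.py '[[-0.03,0.006,0,0,0.5,0.5],[-0.065,0.012,0,0,1,1],[-0.1,0.018,0,0,1.5,1.5],[-0.135,0.024,0,0,1.5,2],[-0.17,0.03,0,0,1.5,2.5],[-0.205,0.034,0,0,1.5,3],[-0.24,0.038,0.005,0,1.5,3.1],[-0.275,0.042,0.01,0,1.5,3.1],[-0.31,0.0437,0.02,0,1.5,3.1],[-0.34,0.0437,0.03,0,1.5,3.1],[-0.34,0.0437,0.03,0,1.5,3.1],[-0.34,0.0437,0.03,0,1.5,3.1]]'
python3 - <<'E'
from plant import r, viewer, close_job
from h import *
c=load(viewer.capture("top"))
P,_=roi(c,(100,170,260,300),.11,.155); P=P[(P[:,1]<.236)&(P[:,0]>.35)&(P[:,0]<.47)]; q=P-[.41,.18,0]
k=np.linalg.lstsq(np.c_[q[:,:2],np.ones(len(q))],q[:,2],rcond=None)[0]; print(rect(P),k.round(3))
E
python3 go.py .402 .296 .03 -85
```

```text
time_s: 20.88
tcp_pos: [0.3995, 0.2963, 0.1161]
eef_rot: [179.9, -0.6, -84.8]
contact_force: [0.2, -0.9, -2.3]
gripper_width: 0.0214
gripper_force: 59.7
rect c=(412.3,191.5) 91.5x34.8 ang 96.0 | mean [411.86857708 189.4202546 ] pca 97.5 z 133.2 n 493 [ 0.017 -0.047  0.133]
row [-0.0014, -0.0025, 0.0866] [0.13, -0.62, 0.11] rows>= 2.1
```

```bash
python3 drive.py '[[0,-0.0025,0.03,0,0,0],[0,-0.0025,0.06,0,0,0],[0,-0.0025,0.085,0,0,0],[0,-0.0025,0.097,0,0,0],[0,-0.0025,0.1,0,0,0],[0,-0.0025,0.1,0,0,0]]'; for i in 1 2 3 ; do python3 drive.py '[[0,0,0.0015,0,0,0],[0,0,0.003,0,0,0],[0,0,0.003,0,0,0]]' | egrep 'tcp|contact';done
```

```text
time_s: 21.43
tcp_pos: [0.403, 0.2936, 0.0174]
eef_rot: [179.9, -0.6, -85.0]
contact_force: [-0.5, 0.2, -3.1]
gripper_width: 0.0216
gripper_force: 59.7
tcp_pos: [0.4036, 0.2954, 0.0159]
contact_force: [-0.5, 0.8, -3.2]
tcp_pos: [0.4035, 0.2953, 0.0126]
contact_force: [0.6, -2.4, 2.4]
tcp_pos: [0.4029, 0.2944, 0.0092]
contact_force: [-1.0, -3.7, 5.1]
```

```bash
python3 drive.py '[[0,0,0.001,0,0,0],[0,0,0.002,0,0,0],[0,0,0.002,0,0,0]]' | egrep 'tcp|contact'; python3 drive.py '[[0,0,0,0,0,0],[0,0,0,0,0,0],[0,0,0,0,0,0],[0,0,0,0,0,0]]' 0.045 20; python3 drive.py '[[0,0,0,0,0,0],[0,0,0,0,0,0],[0,0,0,0,0,0]]' 0.06
```

```text
tcp_pos: [0.4029, 0.2943, 0.0083]
contact_force: [-4.7, -6.5, 18.6]
time_s: 22.77
tcp_pos: [0.4032, 0.2951, 0.007]
eef_rot: [180.0, -0.5, -84.9]
contact_force: [-0.2, -0.2, -0.7]
gripper_width: 0.042
gripper_force: 0.0
time_s: 23.02
tcp_pos: [0.4031, 0.2949, 0.007]
eef_rot: [180.0, -0.5, -84.9]
contact_force: [-0.0, -0.3, -0.4]
gripper_width: 0.0577
gripper_force: 0.0
```

```bash
python3 drive.py '[[0,0,-0.005,0,0,0],[0,0,-0.015,0,0,0],[0,0,-0.035,0,0,0],[0,0,-0.07,0,0,0],[0,0,-0.11,0,0,0],[0,0,-0.15,0,0,0],[0.01,0.03,-0.19,0,0,0],[0.02,0.06,-0.22,0,0,0],[0.05,0.09,-0.22,0,0,0],[0.08,0.1,-0.22,0,0,0],[0.1,0.1,-0.22,0,0,0],[0.1,0.1,-0.22,0,0,0]]'
python3 - <<'E'
from plant import r, viewer, close_job
from h import *
c=load(viewer.capture("top")); s=load(viewer.capture("side"))
P,_=roi(c,(100,225,220,300),.0155,.022); P=P[(P[:,0]<.47)&(P[:,1]<.24)]; print(rect(P))
A=cv2.resize(c["frame"][190:310,90:250,::-1],(400,300)); B=cv2.resize(s["frame"][230:380,160:360,::-1],(400,300)); T=cv2.resize(c["frame"][195:240,300:360,::-1],(400,300)); S=cv2.resize(s["frame"][100:280,200:440,::-1],(400,300))
cv2.imwrite("pics/end.png",np.vstack([np.hstack([A,B]),np.hstack([T,S])]))
E
```

```text
time_s: 24.02
tcp_pos: [0.311, 0.1854, 0.2289]
eef_rot: [-180.0, -0.4, -84.9]
contact_force: [-0.8, 0.2, -0.5]
gripper_width: 0.06
gripper_force: 0.0
rect c=(414.0,192.3) 97.2x34.3 ang 95.4 | mean [413.72496352 192.77707983] pca 96.2 z 18.6 n 340
```

View pics/end.png

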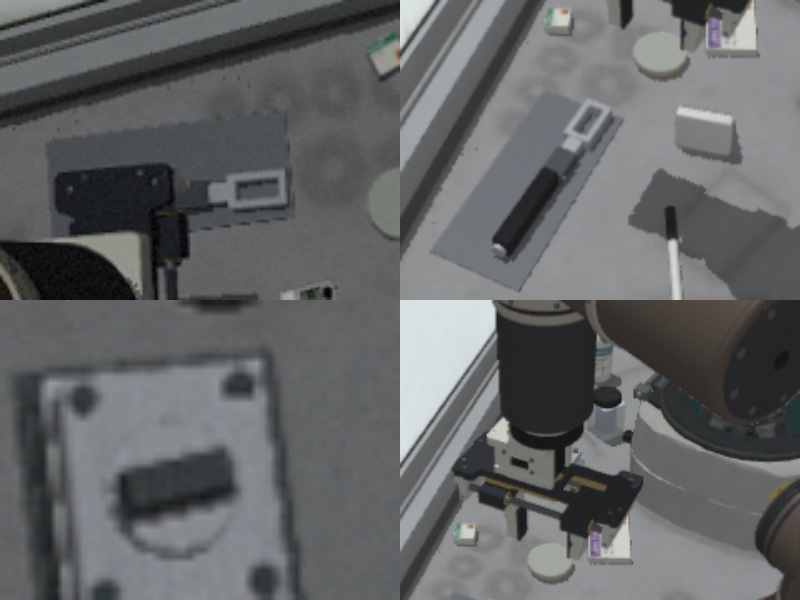

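The wrench lies flat on the mat with its head inside the mat's edge and its top at 18.6 mm (19 nominal). The tongue is turned on, the gripper is clear of everything, and the petri dish and slips are undisturbed.

```bash
python3 drive.py '[[0,0,0,0,0,0],[0,0,0,0,0,0]]' | head -1; python3 -c "
from plant import r, viewer, close_job
print(close_job())"
```

```text
time_s: 24.28
the job is handed in; nothing more can be done
None
```

I handed the job in at about 24 s, and no verdict was returned: the screw is tightened about 22° to the click (inferred from torque peaking at 1.17 N m, then falling to about 0.6) and the wrench lies flat on the mat; on the first lift the head stuck on the tongue and tilted about 8°, so I reseated it and the second lift came free.

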